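Take a gauge out of its transit tray for repair

ROBOT

A 7-joint arm with a two-finger parallel gripper is mounted at the origin on the work surface. World frame = base frame: x ahead of the robot, y to its left, z up, the work surface at z = 0. Lengths are in m, angles in rad, forces in N, time in s.
With the tool pointing down it reaches from about 0.35 to 0.9 m from the base axis. Payload 19.9 kg.
Tool frame: the origin (TCP) lies between the finger pads; the fingertips stand 11 mm ahead of it and the grasp point (between the pads) lies 8 mm behind it; z points along the fingers, y is the line along which they close (so a half turn about z gives the same grasp; the last joint's range is limited). The gripper opens to 94 mm and grips with 3 to 60 N. Pads are 16 mm wide; open, the fingers measure 119 mm over their backs; the gripper's body (75 mm by 177 mm) begins 78 mm behind the grasp point.
Start: joints at [-1.2, 0.417, -0.01, 1.614, 0.005, 1.111, -0.053], TCP at [0.251, 0.572, 0.216] pointing down, gripper open.
Joint ranges: [-2.81, 2.81], [-0.39, 2.02], [-1.27, 1.25], [0.06, 2.57], [-1.19, 4.33], [0.19, 2], [-2.82, 2.82]. Speed limits (rad/s): [1.89, 1.89, 2.39, 2.39, 3.01, 3.01, 3.01].

INTERFACE

Orientations are given as a unit quaternion [x, y, z, w].
In Python, from workcell import * gives the robot as it stands.
- The arm moves only by the tool move_arm, never from a script. Its arguments are lists of equal length, an entry for each row: "dp": the shift along the tool's x, y, z in cm, a list of three; "twist": the turn about the tool's z in degrees; "grip": the opening, from 0 (shut) to 1 (fully open). A call has 1 to 10 rows; each row is the pose to reach, as a shift and turn from the pose commanded when the call began, along the tool's axes at that moment; what a row does not reach only later rows make up. A row lasts 1/8 s, in which the tool goes at most 62.5 mm and 10.7 degrees, less where a joint would pass 70% of its speed; a pose out of reach is approached as far as the arm can. A call with a gripper value outside its range is refused whole. The fingers move at their own pace and stop on an object; "grip_force" is the grip in N (left out, the last holds). Time passes only in rows, so rows that repeat a pose let the fingers close. It gives the time, the measured TCP pose, the force, the opening and the grip force at its end, in the units of the state.
- read_state(): the state, without advancing time (a new reading comes with each control period).
- capture(name): name is "scene" or "top"; returns a dict with "img" (400x640x3 uint8, red, green, blue), "range_z" (400x640 float32, m along the optical axis (not along the pixel's ray), 0 where there is no reading), "mtx" (3x3 intrinsics, pixels), "k1" (the pictures are not rectified: a ray, as slopes to the right and down, at radius r is drawn at 1 + k1 r^2 times it, then the intrinsics apply), "rvec" (rotation vector, rad) and "tvec" (3), from world to camera coordinates, as OpenCV has them. Camera axes: x right, y down, z forward; pixel columns grow to the right and rows downward; lengths in m; the calibration is good to about 2 mm. A picture is of the moment at which its call begins.
- hand_in(): hands the job in; it is judged then, once.
The state is a dict: "clock": time; "joint_positions": joint angles; "joint_vel": joint speeds; "joint_torque": joint torques, N m; "ee_pos": TCP position; "orientation": TCP orientation; "contact_force": force on the tool from outside, world axes, zero at the start; "moment": the same for the moment, N m; "width": opening from 0.0 (shut) to 1.0 (fully open); "grip_force": force on a finger pad.
Only numpy, scipy, OpenCV 4.12 (cv2) and the standard library are available. Lean on these libraries where they do the work, as an engineer would, in place of code of your own. Each camera call takes 0.05 s, during which the arm holds its last target. There are 200 camera calls.

TASK

The gauge with the rectangular plug socket on its back has to be repaired: turn the tray's keeper fully aside so that it frees the pockets, lift that gauge straight up out of its tight pocket by the plug socket, and set it down gently, still back up, wholly on the rubber mat. Leave the other gauge in its pocket and the bench things where they are.

Things in the scene. Friction and masses are not known exactly. Their poses are not given: they have to be found in the camera images.
- tray: Grey plastic transit tray, fixed to the bench: block 130 (x) by 260 (y) by 62 mm high, origin at the centre of its underside. Two equal round pockets, 95 mm across, 50 mm deep (floor 12 mm over the bench), at y = +70 and -70 mm, x = 0. Which pocket holds which gauge, the side of the bench and the yaw vary.
- keeper (a joint): Angle (rad) of the keeper, a turn-button bar on a vertical pivot at the tray's middle. At 0 (starts 0 to 0.45) it lies along the tray's y axis, its ends 18 mm over both gauges' backs, holding them in; it grows counter-clockwise from above to a stop at 1.57, along the tray's x axis, where both pockets are free. Its friction is 0.06 N m; it stays where left.
- keeper_grip (a point): Centre of the top of the keeper's grip rib, on the pivot, 98 mm over the bench; its y axis runs along bar and rib and turns with them. Aluminium bar 92 long, 20 wide, 8 mm thick, underside 65 mm over the bench (3 mm over the tray); black upright rib on it, 50 long, 12 wide, standing 25 mm above the bar.
- plug_gauge: Gauge to take: round, metal, lying face down; origin at the face's centre, z up through the back. Bezel 92 mm across, 10 high; case 84 across up to 50, flush with the tray's top. On its back, centred, a black open rectangular plug socket: 40 mm along x, 24 along y, from 50 to 82 mm up, the only grip. 0.25 to 0.46 kg. Its x axis is within 0.35 rad of the tray's.
- stem_gauge: The other gauge, to be left in its pocket: same case, but with a round brass stem on its back (28 mm across and 8 mm high at the foot, then 16 mm across, up to 80 mm above the origin). Origin at the centre of its face.
- mat: Black rubber repair mat, fixed flat on the bench: 220 (x) by 180 (y) by 4 mm, origin at the centre of its underside. Its place, on the other side of the bench from the tray, and its yaw vary.
- screwdriver: Screwdriver 200 mm long lying on the bench beyond the work; leave it alone. Origin at its middle on the underside.
- spray_can: Standing spray can, 52 mm across and 160 mm tall; leave it alone. Origin at the centre of its underside.
- flux_bottle: Small standing bottle, 38 mm across and 85 mm tall; leave it alone. Origin at the centre of its underside.
Things that resemble listed ones, but are neither listed nor needed, are in the scene too. What is shaped like the plug_gauge but brown or pink is not meant.

How it is judged:
On the way, in this order (a step that is already met when the one before it is completed fails the run):
1. the keeper is turned aside (past 1.2 rad) with the gauge still in its pocket (value of joint keeper above 1.2 rad and z of plug_gauge in the frame of tray below 0.02 m), for 0.2 s.
2. the gauge is lifted clear of the tray over its pocket's edge, level within 0.15 rad (z of plug_gauge in the frame of tray above 0.064 m and angle between plug_gauge's own z axis and vertical below 0.15 rad), for 0.1 s.
At the end, for the whole second after the job is handed in: The plug-socket gauge stands at rest back up (within 0.05 rad) on the mat, its bezel wholly within the mat's edges (2 mm grace); the stem gauge is still down in its pocket (x of plug_gauge in the frame of mat between -0.066 and 0.066 m and y of plug_gauge in the frame of mat between -0.046 and 0.046 m and height (world z) of plug_gauge below 0.008 m and angle between plug_gauge's own z axis and vertical below 0.05 rad and contact force between plug_gauge and mat above 0.5 N and linear speed of plug_gauge below 0.02 m/s and z of stem_gauge in the frame of tray below 0.017 m and angle between stem_gauge's own z axis and vertical below 0.08 rad); the robot touches nothing.
It fails at once if the plug-socket gauge is tipped more than 0.35 rad (angle between plug_gauge's own z axis and vertical above 0.35 rad).
It fails at once if the gauge is dropped or slammed onto the mat (let go more than 5 mm above it, or faster than 0.3 m/s within 16 mm of it) (horizontal distance between plug_gauge and mat below 0.13 m and ((height (world z) of plug_gauge below 0.02 m and linear speed of plug_gauge above 0.3 m/s) or (height (world z) of plug_gauge above 0.009 m and contact force between the fingers and plug_gauge below 0.01 N))).
It fails at once if the gauge is wrenched against the tray or its keeper (over 100 N) (contact force between plug_gauge and tray above 100 N).
It fails at once if the stem gauge is moved more than 12 mm (distance of stem_gauge from where it was at the start of the episode above 0.012 m).
It fails at once if the screwdriver, spray can or small bottle is moved more than 20 mm (distance of any of screwdriver, spray_can, flux_bottle from where it was at the start of the episode above 0.02 m).
It also fails if it takes over 61 s, if anything falls off the work surface, if the arm or the gripper's body presses on something with over 40 N, if the wrist force passes 120 N, or if a joint passes its speed limit or range.

## Working session

There is one attempt and no reset: what is moved stays moved. The work goes in short steps, Python scripts to look and compute and a tool call to move; the robot and the scene stay as the last step left them, time stands still between calls to the robot, and variables do not carry over. Pictures are saved under pics/ and viewed, at most 10 in all, crops included, and the job is handed in when it is done.

Besides the shell and the picture viewer there is one more tool, called after "Call:" as name([rows], argument=value, ...), one row to a line, values as JSON. move_arm: Moves the arm, as the interface text tells. Its arguments: {"type":"object","properties":{"dp":{"type":"array","items":{"type":"array","items":{"type":"number"}}},"twist":{"type":"array","items":{"type":"number"}},"grip":{"type":"array","items":{"type":"number"}},"grip_force":{"type":"number"}},"required":["dp","twist","grip"]}

```bash
mkdir -p pics; cat > h.py <<'E'
from workcell import *
import numpy as np, cv2
from scipy.spatial.transform import Rotation as R
def cam(name):
    c=capture(name); c['R']=cv2.Rodrigues(np.array(c['rvec'],float))[0]; c['t']=np.array(c['tvec'],float).ravel(); return c
def slopes(c,uv):
    uv=np.atleast_2d(np.array(uv,float)); m=np.array(c['mtx'])
    d=np.c_[(uv[:,0]-m[0,2])/m[0,0],(uv[:,1]-m[1,2])/m[1,1]]; s=d.copy()
    for _ in range(20): s=d/(1+c['k1']*(s**2).sum(1,keepdims=True))
    return s
def onplane(c,uv,z):
    s=slopes(c,uv); d=np.c_[s,np.ones(len(s))]@c['R']; o=-c['R'].T@c['t']
    return o+d*((z-o[2])/d[:,2])[:,None]
def cloud(c):
    v,u=np.mgrid[0:400,0:640]; s=slopes(c,np.c_[u.ravel(),v.ravel()]); z=c['range_z'].ravel()[:,None]
    p=(np.c_[s,np.ones(len(s))]*z-c['t'])@c['R']; p[z[:,0]==0]=np.nan
    return p.reshape(400,640,3)
def save(c,n): cv2.imwrite('pics/'+n,c['img'][:,:,::-1])
def show(): 
    s=read_state(); print({k:np.round(s[k],3) for k in('clock','ee_pos','orientation','contact_force','width','grip_force')})
    print(R.from_quat(s['orientation']).as_matrix().round(3))
E
python3 - <<'E'
from h import *
for n in('top','scene'):
    c=cam(n); save(c,n+'1.png'); print((-c['R'].T@c['t']).round(3),c['k1'],np.array(c['mtx']).round(1).tolist())
show()
E
```

```text
[0.344 0.006 1.288] -0.07616773211709654 [[370.0, 0.0, 317.3], [0.0, 370.0, 197.5], [0.0, 0.0, 1.0]]
[1.143 0.479 0.718] 0.024215869991522882 [[377.6, 0.0, 327.7], [0.0, 377.6, 196.4], [0.0, 0.0, 1.0]]
{'clock': np.float64(0.1), 'ee_pos': array([0.251, 0.572, 0.216]), 'orientation': array([ 0.205,  0.979, -0.001, -0.   ]), 'contact_force': array([-0.327,  0.518,  0.415]), 'width': np.float64(0.994), 'grip_force': np.float64(0.0)}
[[-0.916  0.401 -0.   ]
 [ 0.401  0.916 -0.001]
 [-0.    -0.001 -1.   ]]
```

View pics/top1.png

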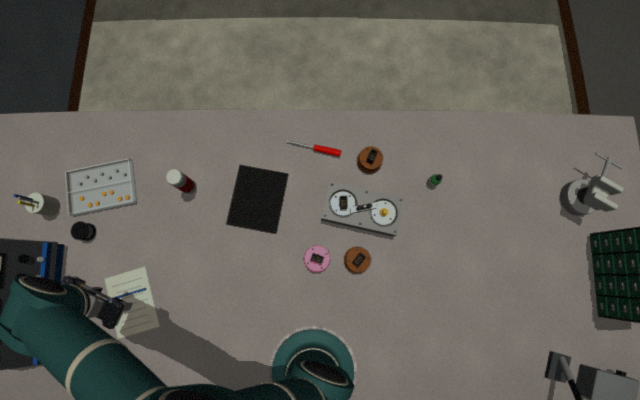

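View pics/scene1.png

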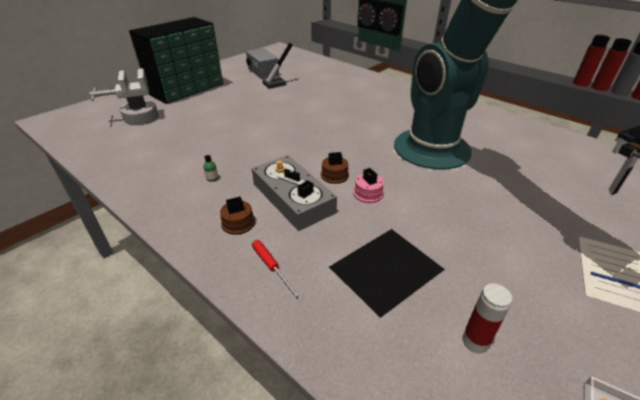

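The top view shows the tray at about (363,210), with the plug gauge at (343,203), the stem gauge at (384,212) and the mat at (257,199). The keeper lies between the two gauges. The brown and pink lookalikes stand outside the tray.

```bash
python3 - <<'E'
from h import *
c=cam('top'); g=c['img'].max(2); hsv=cv2.cvtColor(c['img'],cv2.COLOR_RGB2HSV)
def comps(m,box,amin):
    k=np.zeros_like(m,np.uint8); u0,v0,u1,v1=box; k[v0:v1,u0:u1]=m[v0:v1,u0:u1]
    cs,_=cv2.findContours(k,cv2.RETR_EXTERNAL,cv2.CHAIN_APPROX_NONE)
    return [x[:,0] for x in cs if cv2.contourArea(x)>=amin]
def rect(x,z):
    p=onplane(c,x,z)[:,:2]; (a,s,t)=cv2.minAreaRect((p*1000).astype(np.float32)); return np.round(a,1),np.round(s,1),round(t,1)
for x in comps(g<45,(215,150,300,245),500): print('mat',rect(x,.004))
for x in comps(g<60,(325,185,400,230),12): print('dark',x.mean(0).round(1),rect(x,.094))
for x in comps(g>170,(320,180,405,235),20): print('white',x.mean(0).round(1),cv2.contourArea(x),rect(x,.062))
for x in comps((hsv[...,1]>120)&(g>90),(370,195,400,230),10): print('brass',x.mean(0),rect(x,.09))
P=cloud(c); z=P[...,2]
m=(z>.055)&(z<.068)
for x in comps(m,(310,170,410,245),300): print('tray',rect(x,.062))
cv2.imwrite('pics/crop.png',cv2.resize(c['img'][175:245,310:410,::-1],None,fx=8,fy=8,interpolation=cv2.INTER_CUBIC))
E
```

```text
mat (array([580.1, 194. ]), array([174.9, 215.5]), 79.4)
dark [346.8 224.9] (array([ 475.5, -111.5]), array([146.5,   6.7]), 77.0)
dark [363.7 206.8] (array([ 535.5, -167.6]), array([13. , 45.7]), 11.3)
dark [343. 202.] (array([ 551.2, -100.3]), array([19.8, 40.1]), 89.2)
white [382.1 211.5] 272.0 (array([ 521.1, -236.4]), array([71.6, 70.9]), 81.2)
white [338.8 207.5] 67.0 (array([540.6, -88.5]), array([69. , 33.7]), 44.2)
white [351.2 204.4] 39.0 (array([ 549.6, -129.1]), array([47.7, 19.2]), 6.8)
brass [383.5 212. ] (array([ 518.4, -233.7]), array([20.8, 21.5]), 43.9)
tray (array([ 537.7, -169.5]), array([257.9, 131.3]), 76.9)
```

View pics/crop.png

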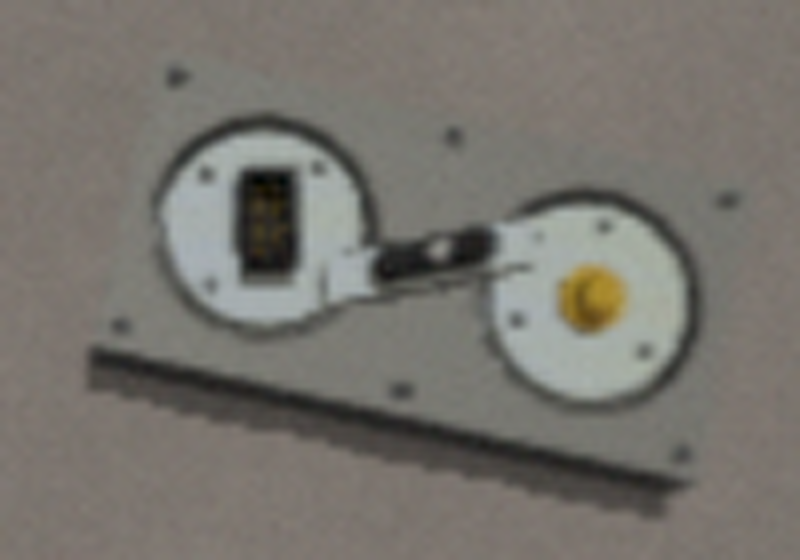

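The crop confirms the readings. The rib at (435,255) in the crop lies at 101° in world axes, against 77° for the tray's y axis, so the keeper is at about 0.43 rad. The socket's long side runs along world x.

Call:
move_arm([
  [-55.6,-56.3,0],
  [-55.6,-56.3,0],
  [-55.6,-56.3,0],
  [-55.6,-56.3,0],
  [-55.6,-56.3,0],
  [-55.6,-56.3,0],
  [-55.6,-56.3,0],
  [-55.6,-56.3,0],
  [-55.6,-56.3,0],
  [-55.6,-56.3,0],
], twist=[55,55,55,55,55,55,55,55,55,55], grip=[0.5,0.5,0.5,0.5,0.5,0.5,0.5,0.5,0.5,0.5], grip_force=30)

```text
clock: 1.4
ee_pos: [0.475, -0.0129, 0.2167]
orientation: [0.634, 0.774, 0.0, 0.0]
contact_force: [0.5, 0.8, 0.6]
width: 0.496
grip_force: 0.0
```

Call:
move_arm([
  [0,0,0],
  [0,0,0],
], twist=[0,0], grip=[0.5,0.5])

```text
clock: 1.65
ee_pos: [0.4743, -0.0107, 0.2162]
orientation: [0.634, 0.774, -0.0, -0.0]
contact_force: [0.3, 1.4, -0.7]
width: 0.504
grip_force: 0.0
```

```bash
cat > go.py <<'E'
from h import *
import sys
t=np.array([float(a) for a in sys.argv[1:4]]); show(); s=read_state(); M=R.from_quat(s['orientation']).as_matrix()
print('dp cm',(M.T@(t-s['ee_pos'])*100).round(2),'y angle',np.degrees(np.arctan2(M[1,1],M[0,1])).round(1))
E
python3 go.py .535 -.167 .15
```

```text
{'clock': np.float64(1.65), 'ee_pos': array([ 0.474, -0.011,  0.216]), 'orientation': array([ 0.634,  0.774, -0.   , -0.   ]), 'contact_force': array([ 0.283,  1.39 , -0.67 ]), 'width': np.float64(0.504), 'grip_force': np.float64(0.0)}
[[-0.197  0.98  -0.001]
 [ 0.98   0.197 -0.   ]
 [ 0.    -0.001 -1.   ]]
dp cm [-16.52   2.88   6.62] y angle 11.3
```

Call:
move_arm([
  [-6,1,2],
  [-12,2,4],
  [-16.5,2.9,6.6],
  [-16.5,2.9,6.6],
  [-16.5,2.9,8.6],
  [-16.5,2.9,10.6],
  [-16.5,2.9,12.6],
  [-16.5,2.9,12.6],
  [-16.5,2.9,12.6],
], twist=[0,0,0,0,0,0,0,0,0], grip=[0.5,0.5,0.5,0.5,0.5,0.5,0.5,0.5,0.5])

```text
clock: 2.78
ee_pos: [0.5359, -0.1668, 0.0912]
orientation: [0.634, 0.774, 0.0, 0.0]
contact_force: [-0.0, 0.6, 0.5]
width: 0.498
grip_force: 0.0
```

```bash
python3 - <<'E'
from h import *
show()
c=cam('scene'); cv2.imwrite('pics/s2.png',cv2.resize(c['img'][100:260,180:400,::-1],None,fx=3.5,fy=3.5,interpolation=cv2.INTER_CUBIC))
E
```

```text
{'clock': np.float64(2.775), 'ee_pos': array([ 0.536, -0.167,  0.091]), 'orientation': array([0.634, 0.774, 0.   , 0.   ]), 'contact_force': array([-0.042,  0.645,  0.518]), 'width': np.float64(0.498), 'grip_force': np.float64(0.0)}
[[-0.197  0.98   0.001]
 [ 0.98   0.197 -0.   ]
 [-0.     0.001 -1.   ]]
```

View pics/s2.png

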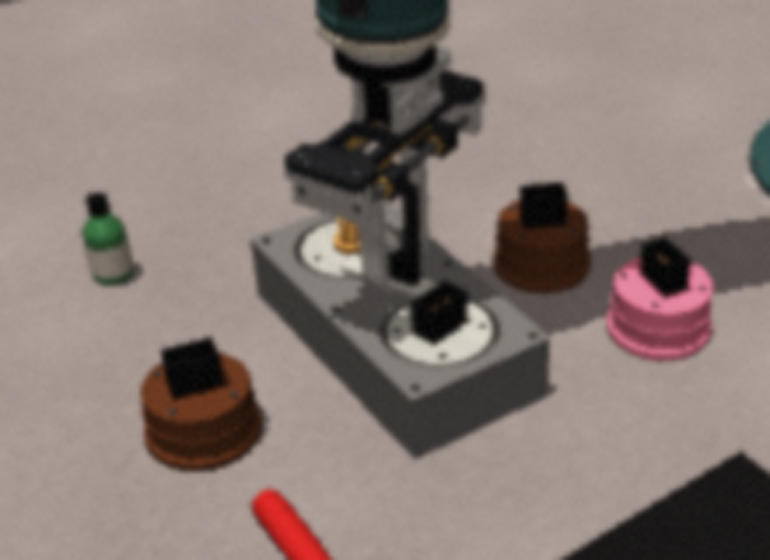

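The gripper's fingers straddle the rib at about (400,250) in the crop. Next I close on it and turn.

Call:
move_arm([
  [0,0,0],
  [0,0,0],
  [0,0,0],
  [0,0,0],
  [0,0,0],
  [0,0,0],
  [0,0,0],
  [0,0,0],
  [0,0,0],
  [0,0,0],
], twist=[0,0,0,0,-4,-10,-16,-22,-28,-34], grip=[0.1,0.0,0.0,0.0,0.0,0.0,0.0,0.0,0.0,0.0])

```text
clock: 4.08
ee_pos: [0.5352, -0.1677, 0.0906]
orientation: [0.379, 0.926, -0.0, -0.0]
contact_force: [-3.3, -3.3, 3.2]
width: 0.129
grip_force: 30.0
```

Call:
move_arm([
  [0,0,0],
  [0,0,0],
  [0,0,0],
  [0,0,0],
  [0,0,0],
  [0,0,0],
  [0,0,0],
], twist=[-6,-12,-18,-24,-29,-31,-31], grip=[0.0,0.0,0.0,0.0,0.0,0.0,0.0])

```text
clock: 4.95
ee_pos: [0.5343, -0.1692, 0.0906]
orientation: [0.12, 0.993, -0.001, -0.001]
contact_force: [-8.4, -9.4, 5.1]
width: 0.126
grip_force: 30.0
```

```bash
python3 - <<'E'
from h import *
show(); print(read_state()['moment'])
E
```

```text
{'clock': np.float64(4.95), 'ee_pos': array([ 0.534, -0.169,  0.091]), 'orientation': array([ 0.12 ,  0.993, -0.001, -0.001]), 'contact_force': array([-8.354, -9.365,  5.114]), 'width': np.float64(0.126), 'grip_force': np.float64(29.997)}
[[-0.971  0.237 -0.001]
 [ 0.237  0.971 -0.002]
 [ 0.001 -0.002 -1.   ]]
[-2.40479539  1.79316139 -0.04888886]
```

Call:
move_arm([
  [0,0,0],
  [0,0,0],
  [0,0,0],
  [0,0,-2],
  [0,0,-5],
  [0,0,-7],
  [0,0,-7],
  [0,0,-7],
], twist=[0,0,0,0,0,0,0,0], grip=[0.4,0.4,0.4,0.4,0.5,0.5,0.55,0.55])

```text
clock: 5.95
ee_pos: [0.5352, -0.1669, 0.1597]
orientation: [0.119, 0.993, 0.0, -0.0]
contact_force: [-0.1, -0.0, 0.1]
width: 0.543
grip_force: 0.0
```

```bash
python3 go.py .5505 -.101 .120; python3 - <<'E'
from h import *
c=cam('scene'); g=c['img'].max(2); cv2.imwrite('pics/s3.png',cv2.resize(c['img'][130:240,220:370,::-1],None,fx=5,fy=5,interpolation=cv2.INTER_CUBIC))
E
```

```text
{'clock': np.float64(5.95), 'ee_pos': array([ 0.535, -0.167,  0.16 ]), 'orientation': array([ 0.119,  0.993,  0.   , -0.   ]), 'contact_force': array([-0.111, -0.005,  0.127]), 'width': np.float64(0.543), 'grip_force': np.float64(0.0)}
[[-0.972  0.236 -0.001]
 [ 0.236  0.972  0.   ]
 [ 0.001 -0.    -1.   ]]
dp cm [0.06 6.76 3.97] y angle 76.4
```

View pics/s3.png

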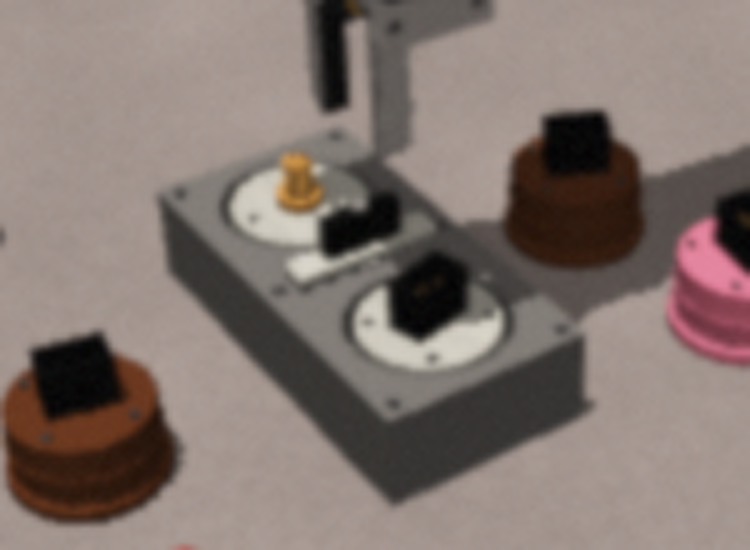

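The keeper is now fully aside, lying along the tray's x axis, and both gauges are still in their pockets. The plug socket is at about (430,295) in the crop.

Call:
move_arm([
  [0.1,3,0],
  [0.1,6,0],
  [0.1,6.8,0],
  [0.1,6.8,0],
  [0.1,6.8,2],
  [0.1,6.8,4],
  [0.1,6.8,6],
  [0.1,6.8,7.5],
  [0.1,6.8,8.2],
  [0.1,6.8,8.2],
], twist=[-6,-13,-13,-13,-13,-13,-13,-13,-13,-13], grip=[0.55,0.55,0.55,0.55,0.55,0.55,0.55,0.55,0.55,0.55], grip_force=8)

```text
clock: 7.25
ee_pos: [0.5505, -0.1012, 0.0783]
orientation: [0.006, 1.0, -0.0, -0.0]
contact_force: [0.1, 0.3, -0.6]
width: 0.552
grip_force: 0.0
```

Call:
move_arm([
  [0,0,0],
  [0,0,0],
  [0,0,0],
  [0,0,0],
  [0,0,0],
  [0,0,0],
], twist=[0,0,0,0,0,0], grip=[0.4,0.3,0.2,0.2,0.2,0.2], grip_force=8)

```text
clock: 8.0
ee_pos: [0.5507, -0.1009, 0.0788]
orientation: [0.006, 1.0, -0.0, 0.0]
contact_force: [-2.4, -1.7, 5.9]
width: 0.258
grip_force: 7.9
```

```bash
python3 go.py .5505 -.101 .077; python3 -c "
from h import *;print(read_state()['moment'])"
```

```text
{'clock': np.float64(8.0), 'ee_pos': array([ 0.551, -0.101,  0.079]), 'orientation': array([ 0.006,  1.   , -0.   ,  0.   ]), 'contact_force': array([-2.407, -1.677,  5.911]), 'width': np.float64(0.258), 'grip_force': np.float64(7.904)}
[[-1.     0.011  0.   ]
 [ 0.011  1.    -0.   ]
 [-0.    -0.    -1.   ]]
dp cm [ 0.02 -0.01  0.18] y angle 89.3
[-0.1790194   0.35077569 -0.00696576]
```

Call:
move_arm([
  [0,0,0],
  [0,0,0],
  [0,0,-0.2],
  [0,0,-0.5],
  [0,0,-0.8],
  [0,0,-1.1],
  [0,0,-1.5],
  [0,0,-1.5],
], twist=[0,0,0,0,0,0,0,0], grip=[0.1,0.1,0.1,0.1,0.1,0.1,0.1,0.1], grip_force=45)

```text
clock: 9.0
ee_pos: [0.5508, -0.1008, 0.0938]
orientation: [0.006, 1.0, -0.0, 0.0]
contact_force: [0.5, -0.0, -2.5]
width: 0.252
grip_force: 44.8
```

Call:
move_arm([
  [0,0,-0.6],
  [0,0,-1.4],
  [0,0,-2.2],
  [0,0,-3],
  [0,0,-4],
  [0,0,-5],
  [0,0,-6],
  [0,0,-7],
  [0,0,-7.5],
  [0,0,-7.5],
], twist=[0,0,0,0,0,0,0,0,0,0], grip=[0.1,0.1,0.1,0.1,0.1,0.1,0.1,0.1,0.1,0.1])

```text
clock: 10.25
ee_pos: [0.5507, -0.1008, 0.1688]
orientation: [0.006, 1.0, -0.0, 0.0]
contact_force: [-0.5, 0.7, -2.8]
width: 0.255
grip_force: 44.8
```

```bash
python3 go.py .580 .193 .169; python3 - <<'E'
from h import *
c=cam('scene'); cv2.imwrite('pics/s4.png',cv2.resize(c['img'][60:300,200:450,::-1],None,fx=2.4,fy=2.4,interpolation=cv2.INTER_CUBIC))
E
```

```text
{'clock': np.float64(10.25), 'ee_pos': array([ 0.551, -0.101,  0.169]), 'orientation': array([ 0.006,  1.   , -0.   ,  0.   ]), 'contact_force': array([-0.527,  0.737, -2.758]), 'width': np.float64(0.255), 'grip_force': np.float64(44.816)}
[[-1.     0.011  0.   ]
 [ 0.011  1.    -0.   ]
 [-0.    -0.    -1.   ]]
dp cm [-2.600e+00  2.941e+01 -2.000e-02] y angle 89.3
```

View pics/s4.png

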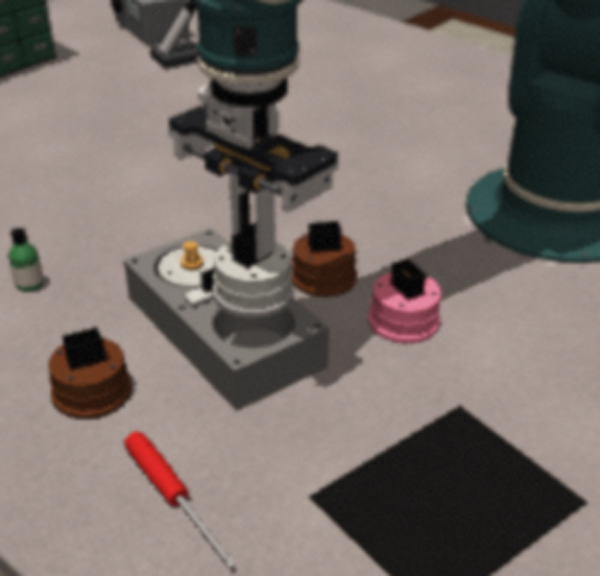

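The gauge hangs level and clear of its pocket at (250,280) in the crop, and the stem gauge is still seated. Next it goes to the mat.

Call:
move_arm([
  [-0.2,2,0],
  [-0.6,5,0],
  [-1,9,0],
  [-1.4,13,0],
  [-1.8,17,0],
  [-2.1,21,0],
  [-2.4,25,0],
  [-2.6,28,0],
  [-2.6,29.4,0],
  [-2.6,29.4,0],
], twist=[0,0,0,0,0,0,0,0,0,0], grip=[0.1,0.1,0.1,0.1,0.1,0.1,0.1,0.1,0.1,0.1])

```text
clock: 11.55
ee_pos: [0.5797, 0.193, 0.1681]
orientation: [0.005, 1.0, -0.0, -0.0]
contact_force: [-0.0, -1.4, -2.5]
width: 0.25
grip_force: 44.8
```

Call:
move_arm([
  [0,0,1],
  [0,0,2.2],
  [0,0,3.5],
  [0,0,4.8],
  [0,0,6],
  [0,0,7],
  [0,0,7.8],
  [0,0,8.4],
  [0,0,8.9],
  [0,0,8.9],
], twist=[0,0,0,0,0,0,0,0,0,0], grip=[0.1,0.1,0.1,0.1,0.1,0.1,0.1,0.1,0.1,0.1])

```text
clock: 12.8
ee_pos: [0.5798, 0.1928, 0.0792]
orientation: [0.006, 1.0, -0.0, -0.0]
contact_force: [0.2, 0.3, -2.2]
width: 0.254
grip_force: 44.8
```

```bash
python3 go.py .580 .193 .0708; python3 - <<'E'
from h import *
c=cam('scene'); cv2.imwrite('pics/s5.png',cv2.resize(c['img'][120:380,250:550,::-1],None,fx=2.3,fy=2.3,interpolation=cv2.INTER_CUBIC))
E
```

```text
{'clock': np.float64(12.8), 'ee_pos': array([0.58 , 0.193, 0.079]), 'orientation': array([ 0.006,  1.   , -0.   , -0.   ]), 'contact_force': array([ 0.15 ,  0.334, -2.238]), 'width': np.float64(0.254), 'grip_force': np.float64(44.816)}
[[-1.     0.011 -0.   ]
 [ 0.011  1.    -0.   ]
 [ 0.    -0.    -1.   ]]
dp cm [-0.02  0.02  0.84] y angle 89.3
```

View pics/s5.png

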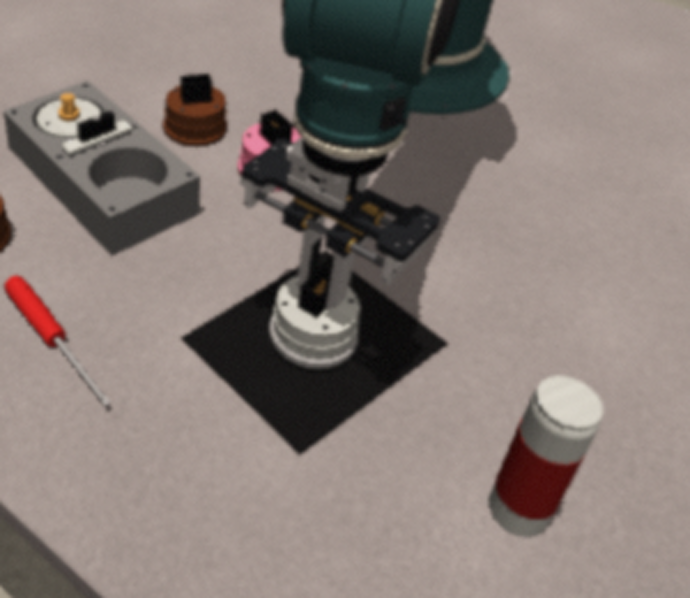

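The gauge hovers about 8 mm above the mat's middle, at (315,325) in the crop, with the can and screwdriver well clear. Next I lower it until it touches.

Call:
move_arm([
  [0,0,0.2],
  [0,0,0.4],
  [0,0,0.6],
  [0,0,0.75],
  [0,0,0.85],
  [0,0,0.9],
  [0,0,0.9],
  [0,0,0.9],
], twist=[0,0,0,0,0,0,0,0], grip=[0.1,0.1,0.1,0.1,0.1,0.1,0.1,0.1])

```text
clock: 13.85
ee_pos: [0.5799, 0.1929, 0.0708]
orientation: [0.006, 1.0, -0.0, 0.0]
contact_force: [-3.5, -1.7, 5.7]
width: 0.253
grip_force: 44.8
```

The force has changed from -2.2 to +5.7 N, so the gauge is standing on the mat. Now I release it and rise.

Call:
move_arm([
  [0,0,0],
  [0,0,0],
  [0,0,0],
  [0,0,0],
  [0,0,-1],
  [0,0,-3],
  [0,0,-6],
  [0,0,-9],
  [0,0,-12],
  [0,0,-12],
], twist=[0,0,0,0,0,0,0,0,0,0], grip=[0.35,0.5,0.55,0.55,0.55,0.55,0.55,0.55,0.55,0.55])

```text
clock: 15.1
ee_pos: [0.5812, 0.1933, 0.1942]
orientation: [0.006, 1.0, 0.001, 0.002]
contact_force: [0.5, -0.3, -0.8]
width: 0.553
grip_force: 0.0
```

```bash
python3 - <<'E'
from h import *
show()
c=cam('scene'); cv2.imwrite('pics/s6.png',cv2.resize(c['img'][120:380,250:550,::-1],None,fx=2.3,fy=2.3,interpolation=cv2.INTER_CUBIC))
E
```

```text
{'clock': np.float64(15.1), 'ee_pos': array([0.581, 0.193, 0.194]), 'orientation': array([0.006, 1.   , 0.001, 0.002]), 'contact_force': array([ 0.538, -0.261, -0.774]), 'width': np.float64(0.553), 'grip_force': np.float64(0.0)}
[[-1.     0.011  0.005]
 [ 0.011  1.     0.002]
 [-0.005  0.002 -1.   ]]
```

View pics/s6.png

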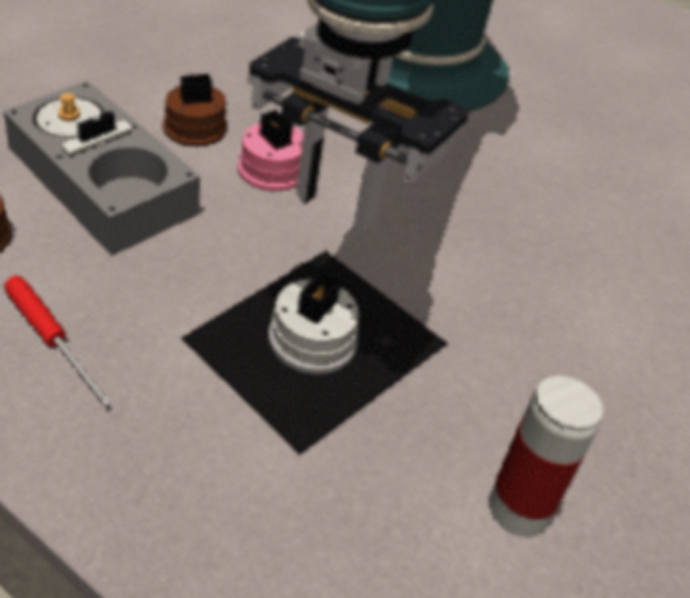

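The gauge stands upright near the mat's middle at (315,330) in the crop, and the gripper is clear of everything.

```bash
python3 -c "
from workcell import *
print(hand_in())"
```

```text
the job is handed in; nothing more can be done
None
```

I turned the keeper fully aside, lifted the plug-socket gauge straight out and set it down back up near the middle of the mat. The stem gauge stayed in its pocket, and I handed the job in at about 15 s; no verdict came back.

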